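# Settle a rocking tube mixer on its levelling screws

### The job

The blood-tube mixer rocks because the two screw feet at the far corners of its base plate hang clear of the steel pucks under them. Turn the two black knobs clockwise until both screw feet carry a fair load, light but sure, while the three fixed rubber feet stay firmly loaded too, so the base no longer rocks. Work gently: do not force the screws or lean on the machine, do not drag or tip it, leave the things around it alone, and let go at the end.

Things in the scene. Friction and masses are not known exactly. Their poses are not given: they have to be found in the camera images.
- mixer: tube mixer, about 6 kg, loose: aluminium base plate 210 x 330 x 12 mm, underside some 21 mm above the bench, with a white drive housing and clip shaft along its near half (at most 100 mm above the underside). Origin: centre of the underside; x towards the far edge with the two screws, y left, z up. It stands on three fixed rubber feet (near corners, middle of far edge)
- screw_left (a point): mid-height of the black ribbed round knob (28 mm diameter, 26 mm high) on the screw at the far left corner of the base plate, at mixer x +85 mm, y +135 mm; plate top 29 mm below, free all round by 70 mm. The knob turns in place, friction about 0.06 N m, not rising or sinking; clockwise seen from above drives its foot down, 12 mm per full turn. Ease off any down-push of the grip first: it lowers the corner (1 mm per 10 N). Axes do not turn with the knob
- screw_right (a point): mid-height of the black ribbed round knob (28 mm diameter, 26 mm high) on the screw at the far right corner of the base plate, at mixer x +85 mm, y -135 mm; plate top 29 mm below, free all round by 70 mm. The knob turns in place, friction about 0.06 N m, not rising or sinking; clockwise seen from above drives its foot down, 12 mm per full turn. Ease off any down-push of the grip first: it lowers the corner (1 mm per 10 N). Axes do not turn with the knob
- foot_near_left: a black rubber foot, 26 mm across and 8 mm high, springy (about 16 N per mm of squash); origin at the centre of its sole; fixed (not adjustable), stands on the bench under the plate's near left corner
- foot_near_right: a black rubber foot, 26 mm across and 8 mm high, springy (about 16 N per mm of squash); origin at the centre of its sole; fixed (not adjustable), stands on the bench under the plate's near right corner
- foot_far_middle: a black rubber foot, 26 mm across and 8 mm high, springy (about 16 N per mm of squash); origin at the centre of its sole; fixed (not adjustable), stands on the bench under the plate's far edge, in the middle
- foot_screw_left: a black rubber foot, 26 mm across and 8 mm high, springy (about 16 N per mm of squash); origin at the centre of its sole; on the screw under the left knob. It starts some 0.3 to 4.8 mm clear of a fixed steel puck (44 mm across, 2 to 6 mm high), differing each time; its landing is felt as an upward push (4 to 10 N per rad) in a hand gripping the knob, and about 0.6 rad past landing gives a fair load of 4 to 9 N
- foot_screw_right: a black rubber foot, 26 mm across and 8 mm high, springy (about 16 N per mm of squash); origin at the centre of its sole; on the screw under the right knob. It starts some 0.3 to 4.8 mm clear of a fixed steel puck (44 mm across, 2 to 6 mm high), differing each time; its landing is felt as an upward push (4 to 10 N per rad) in a hand gripping the knob, and about 0.6 rad past landing gives a fair load of 4 to 9 N
- rack_mid (a point): bystander: white tube rack 70 x 130 x 62 mm with capped tubes up to 102 mm high; this point is half-way up the rack
- reagent_mid (a point): bystander: white reagent bottle, 64 mm across, 130 mm high; point half-way up
- jar_mid (a point): bystander: clear specimen jar with white lid, 60 mm across, 70 mm high; point half-way up

How it is judged:
By the outcome, as a careful person would: the job done as asked, in the order asked, and still so for the second after the job is handed in, with the robot touching nothing.
It also fails if it takes over 72 s, if anything falls off the work surface, if the arm or the gripper's body presses on something with over 40 N, if the wrist force passes 120 N, or if a joint passes its speed limit or range.

### The arm

A 6-joint arm with a two-finger parallel gripper is mounted at the origin on the work surface. World frame = base frame: x ahead of the robot, y to its left, z up, the work surface at z = 0. Lengths are in m, angles in rad, forces in N, time in s.
With the tool pointing down it reaches from about 0.275 to 0.825 m from the base axis. Payload 4.9 kg.
Tool frame: the origin (TCP) lies on the mounting face of the last link; the fingertips stand 173 mm ahead of it and the grasp point (between the pads) lies 155 mm ahead of it; z points along the fingers, y is the direction in which the jaws open and shut (so a half turn about z gives the same grasp; the last joint's range is limited). The gripper opens to 85 mm and grips with 20 to 120 N. Pads are 22 mm wide; open, the fingers measure 114 mm over their backs; the gripper's body (76 mm by 85 mm) begins 54 mm behind the grasp point. The pads swing forward as they close: fully open they stand 13 mm farther back than shut.
Start: joints at [-1.411, 0.326, -0.193, 1.052, 0, 1.437], TCP at [0.159, -0.526, 0.405] pointing down, gripper open.
Joint ranges: [-2.65, 2.65], [-0.97, 1.79], [-1.3, 1.35], [-1.93, 2.1], [-1.47, 1.37], [-3.14, 3.14]. Speed limits (rad/s): [2.57, 2.57, 3.14, 3.14, 3.14, 3.14].

### API

Orientations are given as a rotation vector (axis times angle).
In Python, from workcell import ctrl, kin, sense, eyes, order, models gives the robot as it stands. Calls block until the motion is done:
- ctrl.movep(position, orientation): joint-space move of the TCP to a pose.
- ctrl.line_to(position, orientation=None, speed=0.15): straight line of the TCP; orientation=None keeps the orientation; speed is the mean speed in m/s.
- ctrl.move_j(angles): joint-space move.
- ctrl.set_gripper(opening, newtons=None): opening from 0.0 (shut) to 1.0 (fully open); newtons is the grip in N (None keeps the last); returns when the fingers have stopped.
- ctrl.hold(seconds).
- kin.solve_ik(position, orientation): joint angles nearest the present ones, or None.
- sense(): the state.
- eyes.capture(name): name is "side" or "top"; returns the picture (400x640x3 uint8, red, green, blue); there is no depth.
- eyes.get_calibration(name): a dict with "intrinsics" (3x3 intrinsics, pixels), "world_to_cam" (4x4, takes a point from world to camera coordinates). Camera axes: x right, y up, looking along -z (the intrinsics and any distortion apply to the point x, -y, -z); pixel columns grow to the right and rows downward; lengths in m; the calibration is good to about 2 mm. A picture is of the moment at which its call begins. get_calibration takes no time and is no camera call.
A pose or a line that the arm cannot do raises ctrl.MotionError and nothing moves.
- order.sign_off(): hands the job in, once; it reports no verdict.
Trained networks look in the newest picture that a camera, given by its name, has taken for a name from the list of things; names that differ only in an ending like _2 or _b are one class to them, and where a whole thing is asked for, a point or a joint stands for the part that bears it (a point fixed in the world has none). Each returns a list of dicts, best first, with "conf" (0 to 1); they miss things now and then, are a little off and sometimes report something else, mostly with a low value. They report only what shows in the picture. A call takes as long as a camera call.
- models.spot_in(camera, query): "box" ([left, top, right, bottom] in pixels, round what is visible of it).
The state is a dict: "time_s": time; "joints": joint angles; "dq": joint speeds; "joint_torque": joint torques, N m; "tcp_pos": TCP position; "tool_rot": TCP orientation; "force": force on the tool from outside, world axes, zero at the start; "wrist_torque": the same for the moment, N m; "gripper_width": opening from 0.0 (shut) to 1.0 (fully open).
Only numpy, scipy, OpenCV 4.12 (cv2) and the standard library are available. Lean on these libraries where they do the work, as an engineer would, in place of code of your own. Each camera call takes 0.05 s, during which the arm holds its last target. There are 200 camera calls.

## Working session

There is one attempt and no reset: what is moved stays moved. The work goes in short steps, each a Python script; the robot and the scene stay as the last script left them, time stands still between calls to the robot, and variables do not carry over. Pictures are saved under pics/ and viewed, about 8 in all and at most 12, crops included, and the job is handed in when it is done.

```bash
ls; mkdir -p pics
python3 - <<'E'
from workcell import ctrl,kin,sense,eyes,order,models
import cv2,numpy as np
for c in("side","top"):
    im=eyes.capture(c); cv2.imwrite(f"pics/{c}0.png",im[:,:,::-1])
    k=eyes.get_calibration(c); print(c,k["intrinsics"],k["world_to_cam"],[x for x in k if x not in("intrinsics","world_to_cam")])
    for q in("screw_left","screw_right","mixer","rack_mid","reagent_mid","jar_mid"):
        print(q,[(np.round(d["box"]).tolist(),round(d["conf"],2)) for d in models.spot_in(c,q)][:4])
s=sense();print(s)
E
```

```text
pics
side [[397.13440886   0.         308.59884687]
 [  0.         397.13440886 199.97394409]
 [  0.           0.           1.        ]] [[-0.90016468 -0.43532767 -0.01390534  0.50633192]
 [ 0.27360178 -0.59001409  0.7596219  -0.21411296]
 [-0.33888878  0.67998029  0.65021628 -1.04352782]
 [ 0.          0.          0.          1.        ]] []
screw_left [([267.0, 180.0, 386.0, 281.0], 0.98)]
screw_right [([266.0, 180.0, 386.0, 284.0], 0.62)]
mixer [([265.0, 179.0, 387.0, 284.0], 0.58)]
rack_mid [([218.0, 285.0, 277.0, 353.0], 0.72)]
reagent_mid [([320.0, 108.0, 335.0, 145.0], 0.7)]
jar_mid [([361.0, 134.0, 378.0, 161.0], 0.87)]
top [[426.02245549   0.         324.23923263]
 [  0.         426.02245549 198.48336234]
 [  0.           0.           1.        ]] [[-0.01693563 -0.99969327 -0.01807047  0.01498729]
 [ 0.99816711 -0.01795445  0.05779327 -0.53329974]
 [-0.05809998 -0.01705859  0.99816501 -1.13734773]
 [ 0.          0.          0.          1.        ]] []
screw_left [([250.0, 174.0, 379.0, 267.0], 0.78)]
screw_right [([248.0, 176.0, 378.0, 262.0], 0.63)]
mixer [([246.0, 172.0, 378.0, 265.0], 0.59)]
rack_mid [([150.0, 188.0, 210.0, 218.0], 0.86)]
reagent_mid [([480.0, 120.0, 514.0, 146.0], 0.93)]
jar_mid []
{'time_s': 0.7, 'joints': array([-1.41120310e+00,  3.26153657e-01, -1.92559952e-01,  1.05201338e+00,
        9.72458511e-06,  1.43660476e+00]), 'dq': array([ 3.49293225e-04, -1.17858249e-03,  1.50540438e-03,  2.84005957e-04,
       -3.28063414e-04,  7.85758214e-05]), 'joint_torque': array([ 4.25794065e-05, -4.43199170e+01,  2.62713021e+01,  8.94037203e-04,
       -3.19594928e-04, -1.49118307e-05]), 'tcp_pos': array([ 0.15928795, -0.526455  ,  0.40472133]), 'tool_rot': array([3.10769143e+00, 4.59808171e-01, 1.66569894e-05]), 'force': array([-0.7871917 , -0.19117646,  0.39416177]), 'wrist_torque': array([ 0.01363899, -0.03441597,  0.03250105]), 'gripper_width': 0.9993209414921846}
```

```bash
python3 -c "
import cv2,numpy as np
a=cv2.imread('pics/side0.png');b=cv2.imread('pics/top0.png')
cv2.imwrite('pics/both.png',cv2.resize(np.vstack([a,b]),(480,600)) if 0 else np.vstack([cv2.resize(a,(480,300)),cv2.resize(b,(480,300))]))"
```

```text
(no output)
```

View pics/top0.png

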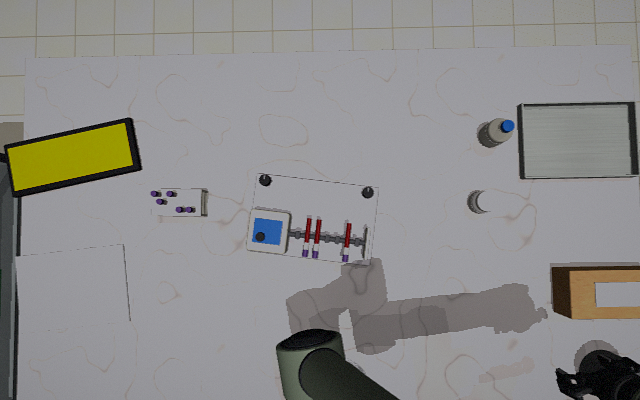

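View pics/side0.png

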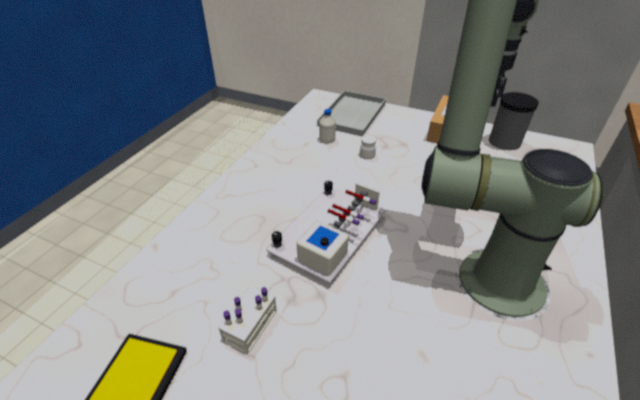

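The top view shows the left knob at about (265,180) and the right at (368,192). In the side view they are at (277,239) and (328,187). Next I'll segment the dark blobs and triangulate.

```bash
cat > h.py <<'E'
from workcell import ctrl,kin,sense,eyes,order,models
import cv2,numpy as np
from scipy.optimize import least_squares
from scipy.spatial.transform import Rotation as R
def proj(c,p):
    k=eyes.get_calibration(c);q=k["world_to_cam"]@np.append(p,1);q=k["intrinsics"]@np.array([q[0],-q[1],-q[2]]);return q[:2]/q[2]
def blob(im,uv,r=14,th=70):
    g=im.max(2);u,v=map(int,uv);w=g[v-r:v+r,u-r:u+r]<th
    n,l,s,c=cv2.connectedComponentsWithStats(w.astype(np.uint8))
    i=1+np.argmin(np.hypot(*(c[1:]-r).T)-0.05*s[1:,4]);b=s[i]
    return np.array([b[0]+b[2]/2-.5+u-r,b[1]+b[3]/2-.5+v-r]),b[2:].tolist()
def rot(yaw): # tool down, tool y axis at world angle yaw
    y=np.array([np.cos(yaw),np.sin(yaw),0]);z=np.array([0,0,-1.]);return R.from_matrix(np.c_[np.cross(y,z),y,z]).as_rotvec()
E
python3 - <<'E'
from h import *
S=cv2.imread("pics/side0.png");T=cv2.imread("pics/top0.png")
P=[]
for s,t in(((277,239),(265,180)),((328,187),(368,192))):
    (a,da),(b,db)=blob(S,s),blob(T,t)
    f=lambda p:np.r_[proj("side",p)-a,proj("top",p)-b]
    r=least_squares(f,[.5,0,.06]);g=lambda p:f([p[0],p[1],.062]);r2=least_squares(g,[.5,0])
    print(a,da,b,db,"free",r.x.round(4),r.fun.round(1),"z fixed",r2.x.round(4),r2.fun.round(1));P.append(r2.x)
P=np.array(P);d=P[0]-P[1];print(np.hypot(*d),"yaw",np.arctan2(-d[0],d[1]),np.hypot(*P.T))
cv2.imwrite("pics/z.png",np.hstack([cv2.resize(T[165:210,245:395],None,fx=4,fy=4,interpolation=2)]))
E
```

```text
[276. 239.] [9, 15, 103] [265.  179.5] [13, 12, 100] free [0.5842 0.16   0.0537] [ 0.1  0.  -0.  -0. ] z fixed [0.5824 0.1614] [ 0.2 -1.6 -1.   0.3]
[328. 188.] [7, 13, 77] [367. 192.] [11, 11, 92] free [ 0.5458 -0.1074  0.0523] [-0.3 -0.   0.1  0.2] z fixed [ 0.5443 -0.1044] [-0.2 -1.8 -0.7  0.5]
0.2685287747285654 yaw -0.1423503066773184 [0.60435962 0.55422727]
```

View pics/z.png

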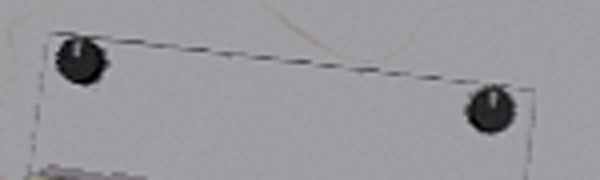

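Knob spacing comes out at 268.5 mm (270 expected), yaw about −0.14 rad, and the crop shows both knobs standing clear. I'll go above the right knob, descend, and centre by touch on two axes.

```bash
cat >> h.py <<'E'
def F(n=4):
    a=[]
    for _ in range(n): ctrl.hold(0.02);a.append(sense()["force"])
    return np.mean(a,0)
def yaw_now():
    return R.from_rotvec(sense()["tool_rot"]).as_matrix()[:,1]
def spin(d):
    q=sense()["joints"].copy();q[5]+=d;ctrl.move_j(q)
def shift(v):
    s=sense();ctrl.line_to(SP.p+v,speed=.02);SP.p=SP.p+v
class SP: p=None
def centre(f0,w0=.46,w1=.31,th=1.0):
    """close in small steps, moving with the jaw-direction force until gripped"""
    y=yaw_now();w=w0;tot=0;log=[]
    ctrl.set_gripper(w,20)
    for i in range(30):
        f=(F(2)-f0)@y
        if abs(f)>th and abs(tot)<.006: d=np.sign(f)*.0006;shift(d*y);tot+=d;log.append((round(w,3),round(f,1)));continue
        g=sense()["gripper_width"]
        if g-w>.015: break
        w-=.02
        if w<w1-.04: break
        ctrl.set_gripper(w,20)
    print("shift mm",round(tot*1e3,2),"width",g,"f",((F()-f0)).round(2),log)
E
python3 - <<'E'
from h import *
p=np.array([.5443,-.1044])
t0=sense()["time_s"]
for yw in np.arange(-3,3.2,.5):
    q=kin.solve_ik([*p,.217],rot(yw)); print(round(yw,2),None if q is None else np.round(q,2))
y=yaw_now();print("yaw now",np.arctan2(y[1],y[0]))
E
```

```text
-3.0 [-0.32  0.53 -0.42  0.63  0.   -2.04]
-2.5 [-0.32  0.53 -0.42  0.63 -0.   -2.54]
-2.0 [-0.32  0.53 -0.42  0.63  0.   -3.04]
-1.5 [-0.32  0.53 -0.42  0.63 -0.    2.75]
-1.0 [-0.32  0.53 -0.42  0.63 -0.    2.25]
-0.5 [-0.32  0.53 -0.42  0.63  0.    1.75]
0.0 [-0.32  0.53 -0.42  0.63  0.    1.25]
0.5 [-0.32  0.53 -0.42  0.63  0.    0.75]
1.0 [-0.32  0.53 -0.42  0.63  0.    0.25]
1.5 [-0.32  0.53 -0.42  0.63  0.   -0.25]
2.0 [-0.32  0.53 -0.42  0.63  0.   -0.75]
2.5 [-0.32  0.53 -0.42  0.63 -0.   -1.25]
3.0 [-0.32  0.53 -0.42  0.63  0.   -1.75]
yaw now -1.277011526644296
```

Run:
```python
from h import *
p=np.array([.5443,-.1044]);r=rot(1.43)
ctrl.movep([*p,.36],r);print(sense()["time_s"])
ctrl.set_gripper(.6,20)
f0=F();print("f0",f0)
ctrl.line_to([*p,.218],speed=.1);SP.p=np.array([*p,.218])
print(sense()["time_s"],sense()["tcp_pos"],"f",F()-f0)
f0=F();centre(f0);print(sense()["time_s"])
ctrl.set_gripper(.5,20);spin(-np.pi/2);f0=F();print(f0,sense()["time_s"])
centre(f0);print(sense()["time_s"],sense()["joints"][5],SP.p,sense()["tcp_pos"])
np.save("f0.npy",f0)
```

```text
2.7583
f0 [-0.17894801 -0.49108907  0.17660377]
4.825 [ 0.54464347 -0.1044966   0.21861263] f [ 0.18586185  0.65157289 -0.38180337]
shift mm -3.0 width 0.31765495834683183 f [0.83 0.08 1.01] [(0.38, np.float64(-3.0)), (0.38, np.float64(-2.3)), (0.36, np.float64(-3.1)), (0.36, np.float64(-1.3)), (0.36, np.float64(1.1)), (0.34, np.float64(-2.9)), (0.34, np.float64(-2.0)), (0.32, np.float64(-1.4)), (0.32, np.float64(1.6))]
9.8833
[ 0.37587523 -0.06371368 -0.29146244] 11.65
shift mm -0.6 width 0.31913887435029814 f [0.45 0.4  1.08] [(0.34, np.float64(-1.1))]
14.25 -1.7579305614661305 [ 0.54447314 -0.10745475  0.21800021] [ 0.54456356 -0.10745821  0.2180662 ]
```

```bash
cat >> h.py <<'E'
def turn(n,step=.12,lim=2.5,base=None):
    L=[]
    q=sense()["joints"].copy();b=[]
    for i in range(n):
        f=F(4);s=sense();L.append((s["joints"][5],f[2],f[0],f[1],s["wrist_torque"][2]))
        b=np.array(L)[:,1];
        if i>=2 and b[-1]-np.median(b[:max(3,len(b)-5)])>lim and b[-2]-np.median(b[:max(3,len(b)-5)])>lim/2: break
        q[5]+=step
        if q[5]>3.1: break
        ctrl.move_j(q)
    print(np.round(L,2),"t",sense()["time_s"]);return np.array(L)
E
python3 - <<'E'
from h import *
f0=np.load("f0.npy");ctrl.set_gripper(0.2,35);print((F()-f0).round(2),sense()["gripper_width"],sense()["time_s"])
np.save("R.npy",turn(24))
E
```

```text
[0.78 0.19 1.37] 0.3148093338177172 14.5333
[[-1.76  1.09  1.23  0.08  0.03]
 [-1.64  1.01  1.02  0.2  -0.01]
 [-1.52  1.57  0.91  0.11  0.02]
 [-1.4   1.42  0.96  0.13 -0.  ]
 [-1.28  1.14  1.17  0.41  0.04]
 [-1.16  1.1   1.19  0.81  0.01]
 [-1.04  1.32  1.   -0.07  0.01]
 [-0.92  0.88  1.82 -0.02  0.01]
 [-0.8   1.18  1.54 -0.44  0.04]
 [-0.68  1.28  2.17 -0.6   0.07]
 [-0.56  0.73  1.68 -0.86 -0.  ]
 [-0.44  1.06  2.46 -0.99  0.  ]
 [-0.32  1.06  2.52 -1.07 -0.03]
 [-0.2   0.67  2.91 -1.61 -0.03]
 [-0.08  0.91  2.3  -1.97 -0.  ]
 [ 0.04  0.69  2.45 -2.17  0.06]
 [ 0.16  1.38  2.47 -3.12  0.05]
 [ 0.28  1.52  2.72 -3.28 -0.  ]
 [ 0.4   2.24  2.18 -3.58 -0.02]
 [ 0.52  3.    1.29 -3.69 -0.  ]
 [ 0.64  5.36  1.18 -4.43  0.02]] t 20.9333
```

Run:
```python
from h import *
print(F(8))
L=turn(3,.1,lim=99)
L=np.vstack([np.load("R.npy"),L]);np.save("R.npy",L)
h=lambda p:p[0]+p[2]*np.maximum(0,L[:,0]-p[1])-L[:,1]
print(least_squares(h,[1,.3,8]).x, sense()["tcp_pos"])
```

```text
[ 1.223346   -4.77002129  4.87157439]
[[ 0.64  4.99  1.31 -4.35  0.07]
 [ 0.74  5.2   0.92 -4.5  -0.1 ]
 [ 0.84  6.04  0.89 -4.54 -0.03]] t 22.0167
[1.08684703 0.24054026 8.79452331] [ 0.54450135 -0.10753936  0.21847452]
```

Run:
```python
from h import *
ctrl.set_gripper(.6,20)
P=sense()["tcp_pos"];ctrl.line_to([P[0],P[1],.36],speed=.2)
p=np.array([.583,.160])
q=kin.solve_ik([*p,.36],rot(1.43));print(np.round(q,2));q=np.array(q)
r=rot(1.43+ (q[5]+.2));ctrl.movep([*p,.36],r)
s=sense();print(s["joints"][5],s["time_s"])
T=eyes.capture("top");cv2.imwrite("pics/t2.png",cv2.resize(T[165:285,225:395],None,fx=4,fy=4,interpolation=2)[:,:,::-1])
ctrl.line_to([*p,.218],speed=.12);SP.p=np.array([*p,.218])
f0=F();print(f0);centre(f0);print(sense()["time_s"])
ctrl.set_gripper(.5,20);spin(-np.pi/2);f0=F()
centre(f0);print(f0,sense()["time_s"],sense()["joints"][5],SP.p)
np.save("f0.npy",f0)
```

```text
[ 0.15  0.46 -0.11  1.    0.    0.29]
-0.1991540989213796 24.2917
[-0.10695413 -0.36003209  0.56951717]
shift mm 0.6 width 0.3180865712382594 f [-0.43 -0.34  1.27] [(0.32, np.float64(1.7)), (0.3, np.float64(-1.1)), (0.3, np.float64(2.4))]
28.9667
shift mm 1.2 width 0.32273677851591615 f [-0.52  0.26  1.17] [(0.44, np.float64(1.5)), (0.36, np.float64(1.1))]
[0.70274906 0.03330502 0.02882577] 33.6167 -1.770266762895022 [0.58166745 0.16015822 0.21800021]
```

View pics/t2.png

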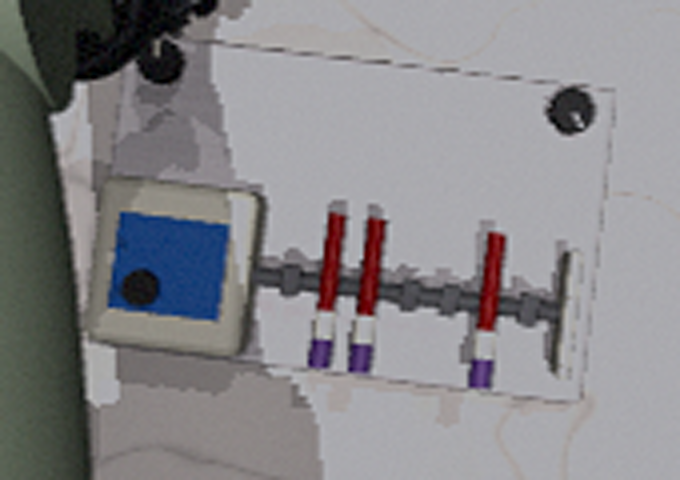

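The crop shows the right knob's white mark (about (575,120)) moved from 12 o'clock to about 5 o'clock. That matches the 2.6 rad turned, so the grip did not slip. Now the left knob.

Run:
```python
from h import *
f0=np.load("f0.npy");ctrl.set_gripper(0.2,35);print((F()-f0).round(2),sense()["gripper_width"],sense()["time_s"])
L=turn(32,lim=3);np.save("L.npy",L)
h=lambda p:p[0]+p[2]*np.maximum(0,L[:,0]-p[1])-L[:,1]
print(least_squares(h,[1,L[-1,0]-.3,8]).x)
```

```text
[-0.45  0.25  1.12] 0.3161721575479592 33.9
[[-1.77  1.58 -0.4   0.12  0.12]
 [-1.65  1.28  0.02 -0.18 -0.03]
 [-1.53  0.72  0.3   0.47  0.01]
 [-1.41  1.14  0.28  0.14  0.02]
 [-1.29  0.56  0.81  0.58  0.05]
 [-1.17  0.52  1.02  0.56  0.06]
 [-1.05  1.12  1.11  0.13 -0.01]
 [-0.93  1.22  1.31 -0.08 -0.02]
 [-0.81  0.66  1.97 -0.16  0.01]
 [-0.69  0.65  1.87  0.12  0.08]
 [-0.57  0.8   2.69 -0.13  0.03]
 [-0.45  0.5   3.12 -0.65  0.03]
 [-0.33  0.73  3.39 -0.49  0.01]
 [-0.21  0.94  3.3  -1.4   0.01]
 [-0.09  0.76  4.19 -1.51  0.02]
 [ 0.03  1.03  4.53 -2.13 -0.01]
 [ 0.14  1.27  4.11 -1.79 -0.06]
 [ 0.26  1.36  4.33 -2.41  0.01]
 [ 0.38  1.12  4.26 -2.28 -0.01]
 [ 0.5   1.57  4.85 -2.8  -0.07]
 [ 0.62  1.48  4.85 -2.32 -0.08]
 [ 0.74  1.82  4.39 -2.75 -0.12]
 [ 0.86  1.65  4.01 -2.63 -0.05]
 [ 0.98  2.87  4.02 -3.43 -0.02]
 [ 1.1   3.81  3.05 -3.36 -0.08]
 [ 1.22  4.98  3.27 -4.13 -0.05]] t 41.8833
[1.03708502 0.79432065 9.22062145]
```

Run:
```python
from h import *
L=turn(3,.09,lim=99)
L=np.vstack([np.load("L.npy"),L]);
for m in(-9,.3):
    K=L[L[:,0]>m];h=lambda p:p[0]+p[2]*np.maximum(0,K[:,0]-p[1])-K[:,1]
    print(least_squares(h,[1,.9,8]).x)
ctrl.hold(.2);print(F(10),sense()["joints"][5])
```

```text
[[ 1.22  4.5   3.05 -3.92 -0.05]
 [ 1.31  4.21  2.71 -2.64  0.07]
 [ 1.4   5.18  2.85 -3.18  0.  ]] t 42.8333
[0.99967995 0.64940717 5.77064839]
[1.49727108 0.77795284 6.31324257]
[ 2.56831924 -3.52803126  5.89040679] 1.487433474723561
```

The `turn` helper makes one extra step at the end of a fixed count. So right sits about 0.70 rad past landing and left about 0.69, which is a touch more than I wanted. I'll ease the left back 0.12 rad, release, and check with a picture.

Run:
```python
from h import *
spin(-.12);print(F(6),sense()["joints"][5])
ctrl.set_gripper(.6,20)
P=sense()["tcp_pos"];ctrl.line_to([P[0],P[1],.36],speed=.2)
ctrl.movep([.35,-.45,.40],rot(-1.2));ctrl.hold(.5)
T=eyes.capture("top");S=eyes.capture("side");print(sense()["time_s"],F())
c=lambda I,a:cv2.resize(I[a[0]:a[1],a[2]:a[3]],(640,300),interpolation=2)
cv2.imwrite("pics/end.png",np.vstack([c(T,(170,245,240,400)),c(S,(160,290,235,405))])[:,:,::-1])
T0=cv2.imread("pics/top0.png")[:,:,::-1]
for uv in((265,180),(368,192)): print(blob(T,uv),blob(T0,uv))
```

```text
[ 3.35404339 -3.3360406   3.68973284] 1.368433968656407
47.6917 [-0.08183684 -0.04097715 -0.23746323]
(array([265., 180.]), [13, 11, 99]) (array([265. , 179.5]), [13, 12, 100])
(array([367. , 192.5]), [11, 12, 90]) (array([367., 192.]), [11, 11, 92])
```

View pics/end.png

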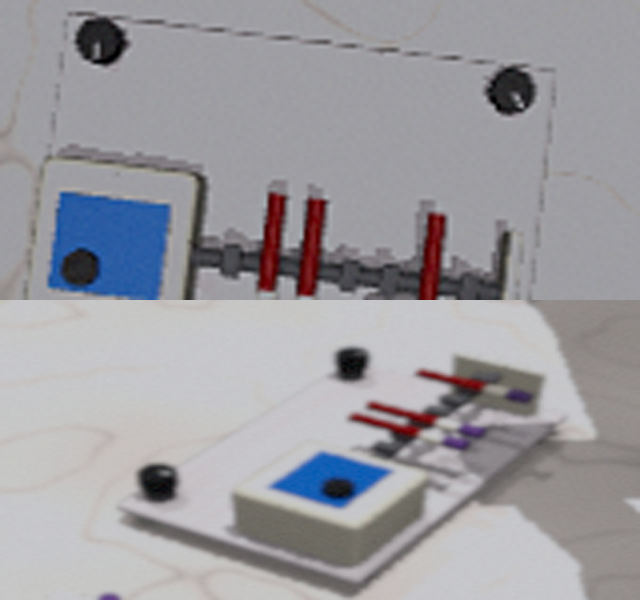

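The picture shows the left mark at 6 o'clock (100,50), a turn of about 3.1 rad as commanded. The right mark is at 5 o'clock (515,97), the base hasn't moved to within half a pixel (about 1 mm), and the gripper is clear. Handing in.

```bash
python3 -c "
from workcell import order,sense
order.sign_off();print(sense()['time_s'])"
```

```text
the job is handed in; nothing more can be done
the job is handed in; nothing more can be done
```

I turned both knobs clockwise until each screw foot was past its landing, let go, moved the arm clear and handed the job in at about 48 s. I could not measure the foot loads directly. A simple spring model of the base puts each screw foot at about 7 N, with the middle far foot still loaded.

| Knob | Turned in total | Landing felt after | Turned past landing |
|---|---|---|---|
| Right | about 2.7 rad | about 2.0 rad | about 0.70 rad |
| Left | about 3.1 rad | about 2.6 rad | about 0.57 rad |

- **Checks that agreed:** in the pictures the knob marks turned as far as commanded, so the grip did not slip. The base stayed put to within about 1 mm, and the forces recorded while turning stayed under about 7 N.
- **Overshoot:** my turning routine made one extra step at the end of each knob, taking both about 0.1 rad further than planned. I eased the left knob back 0.12 rad (anticlockwise) and left the right one as it was.
- **Less certain:** the left landing is known only to about ±0.1 rad. The push felt in the hand was also less steady than expected: it fell 2.2 N when I eased the left knob back. I did not test the base for rocking.

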